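# Push the teal marker plate out over the end of the staging ledge

### The job

On the grey two-lane ledge, push the thin teal marker plate along its lane with your fingertips until about a third of its length sticks out over the open, blue-striped end, so that a colleague can take it by its edge. It must stay lying flat and straight in its lane: do not pick it up or let it fall, and leave the white plate, the bottles and the tube rack where they are.

Things in the scene. Friction and masses are not known exactly. Their poses are not given: they have to be found in the camera images.
- ledge: Fixed grey ledge, 218 mm (x) by 380 mm (y); origin at the centre of its underside, on the bench; z up. Lane floor 50 mm above the bench. Two lanes along its y, each 100 mm wide, centred at x = -53 and +53 mm, bordered by dark ribs 6 mm wide and 5 mm high: middle, both long sides and the closed end (y = -190 mm). The end at y = +190 mm is open: no rib, blue stripe, only the bench below.
- ledge_end (a point): Point on the ledge's open end: middle of its upper edge, level with the lane floor (between the two lanes). Axes as the ledge: y points out over the end, along the pushing direction.
- marker_plate: Loose teal plate with a white label, 76 mm (its x) by 120 mm (its y) by 6 mm thick, about 0.14 kg (0.10 to 0.20), lying flat in one of the two lanes (either one), its y axis roughly along the ledge's y. Origin at the centre of its underside. It slides with ordinary friction and stops when the push stops; it tips off if half of its length is past the end.
- marker_front (a point): Middle of the teal plate's front edge (the 76 mm edge nearest the open end), on its underside: 60 mm from the plate's origin along its y. Its axes are the plate's. A third of the length sticking out means this point is 40 mm beyond the open end.
- white_plate: Loose white plate of the same size, with a grey label, flat in the other lane. Leave alone. Origin at the centre of its underside.
- red_bottle: White reagent bottle with a red cap, 68 mm diameter, 125 mm high, on the bench to the right of the ledge, past its closed end. Origin at the centre of its underside. Leave alone.
- green_bottle: White reagent bottle with a green cap, 52 mm diameter, 110 mm high, on the bench to the right of the ledge, past its closed end. Origin at the centre of its underside. Leave alone.
- tube_rack: Grey rack, 90 mm (its x) by 160 mm (its y), with capped sample tubes standing up to 102 mm above the bench, on the bench to the left of the ledge, past its open end. Origin at the centre of its underside. Leave alone.
Mind the look-alikes: they are no part of the job. Several things have the shape of the marker_plate; the one meant has the colours described above.

How it is judged (in metres and radians):
At the end, for the whole second after the job is handed in: The teal plate lies at rest, flat on the lane floor (within 3 mm and 0.04 rad) and straight along the ledge (within 0.2 rad), its front edge 28 to 52 mm beyond the open end; the white plate is within 15 mm, and the bottles and tube rack within 20 mm, of where they started (y of marker_front in the frame of ledge_end between 0.028 and 0.052 m and angle between the y axis of marker_plate and the y axis of ledge, either way round below 0.2 rad and angle between marker_plate's own z axis and vertical below 0.04 rad and height (world z) of marker_plate between 0.047 and 0.053 m and linear speed of marker_plate below 0.01 m/s and distance of white_plate from where it was at the start of the episode below 0.015 m and distance of each of red_bottle, green_bottle, tube_rack from where it was at the start of the episode below 0.02 m); the robot touches nothing.
It fails at once if the teal plate is lifted more than 10 mm off the lane floor or tipped up by more than 0.2 rad (height (world z) of marker_plate above 0.06 m or angle between marker_plate's own z axis and vertical above 0.2 rad).
It fails at once if the teal plate falls off the ledge (height (world z) of marker_plate below 0.04 m).
It fails at once if the white plate is moved by more than 15 mm (distance of white_plate from where it was at the start of the episode above 0.015 m).
It fails at once if a bottle is moved by more than 20 mm or knocked over (distance of any of red_bottle, green_bottle from where it was at the start of the episode above 0.02 m or angle between any of red_bottle, green_bottle's own z axis and vertical above 0.3 rad).
It fails at once if the tube rack is moved by more than 20 mm or knocked over (distance of tube_rack from where it was at the start of the episode above 0.02 m or angle between tube_rack's own z axis and vertical above 0.3 rad).
It also fails if it takes over 40 s, if anything falls off the work surface, if the arm or the gripper's body presses on something with over 40 N, if the wrist force passes 120 N, or if a joint passes its speed limit or range.

### The arm

A 6-joint arm with a two-finger parallel gripper is mounted at the origin on the work surface. World frame = base frame: x ahead of the robot, y to its left, z up, the work surface at z = 0. Lengths are in mm, angles in rad, forces in N, time in s.
With the tool pointing down it reaches from about 275 to 975 mm from the base axis. Payload 8.4 kg.
Tool frame: the origin (TCP) lies between the finger pads; the fingertips stand 8 mm ahead of it and the grasp point (between the pads) lies 11 mm behind it; z points along the fingers, y is the line along which they close (so a half turn about z gives the same grasp; the last joint's range is limited). The gripper opens to 92 mm and grips with 3 to 60 N. Pads are 20 mm wide; open, the fingers measure 128 mm over their backs; the gripper's body (75 mm by 189 mm) begins 69 mm behind the grasp point.
Start: joints at [-1.211, 0.353, 1.633, -0, 1.155, -0.002], TCP at [221.223, -584.541, 222.583] pointing down, gripper open.
Joint ranges: [-2.63, 2.63], [-0.92, 2.1], [0.06, 2.66], [-1.3, 4.44], [0, 2.69], [-3.02, 3.02]. Speed limits (rad/s): [2.22, 2.22, 2.79, 3.14, 3.14, 3.14].

### API

Orientations are given as [roll, pitch, yaw] about the fixed x, y, z axes, in that order (R = Rz(yaw) Ry(pitch) Rx(roll)).
In Python, from cell import r gives the robot as it stands.
- The arm moves only by the tool step_arm, never from a script. Its argument "steps" is a list of rows, each a list of 3 entries, a list of its own where there are three numbers: the finger opening in cm, from 0 to 9.19, then the shift along the tool's x, y, z in cm, then the turn, a rotation vector about the tool's x, y, z in rad. A call has 1 to 12 rows; each row shifts and turns the commanded pose from where the row before left it, along the tool's axes as they then stand; what a row does not reach is not made up. A row lasts 1/12 s, in which the tool goes at most 41.7 mm and 7.16 degrees, less where a joint would pass 70% of its speed; a pose out of reach is approached as far as the arm can. A call with a gripper value outside its range is refused whole. The fingers move at their own pace and stop on an object; "newtons" is the grip in N (left out, the last holds). Time passes only in rows, so rows that do not move let the fingers close. It gives the time, the measured TCP pose, the force, the opening and the grip force at its end, in the units of the state.
- r.sense(): the state, without advancing time (a new reading comes with each control period).
- r.get_image(name): name is "scene" or "side" or "wrist"; returns (picture, depth): 384x512x3 uint8, red, green, blue; 384x512 float32, mm along the optical axis (not along the pixel's ray), 0 where there is no reading.
- r.camera_params(name): a dict with "intrinsics" (3x3 intrinsics, pixels), "R" (3x3) and "t" (3): a world point X has camera coordinates R X + t. Camera axes: x right, y down, z forward; pixel columns grow to the right and rows downward; lengths in mm; the calibration is good to about 2 mm. A picture is of the moment at which its call begins: read the wrist's pose just before it. camera_params takes no time and is no camera call; for the wrist camera it gives the pose at the moment of the call.
- r.close_job(): hands the job in; it is judged then, once.
The state is a dict: "time": time; "qpos": joint angles; "joint_vel": joint speeds; "joint_torque": joint torques, N m; "eef_pos": TCP position; "ee_rot": TCP orientation; "force": force on the tool from outside, world axes, zero at the start; "moment": the same for the moment, N m; "grip_width": opening from 0.0 (shut) to 1.0 (fully open); "gripper_force": force on a finger pad.
Only numpy, scipy, OpenCV 4.12 (cv2) and the standard library are available. Lean on these libraries where they do the work, as an engineer would, in place of code of your own. Each camera call takes 0.05 s, during which the arm holds its last target. There are 200 camera calls.

## Working session

There is one attempt and no reset: what is moved stays moved. The work goes in short steps, Python scripts to look and compute and a tool call to move; the robot and the scene stay as the last step left them, time stands still between calls to the robot, and variables do not carry over. Pictures are saved under pics/ and viewed, at most 10 in all, crops included, and the job is handed in when it is done.

Besides the shell and the picture viewer there is one more tool, called after ">>>" by a JSON object that holds its "fn" and its "kwargs", one argument or row to a line. step_arm: Moves the arm, as the interface text tells. Its arguments: {"type":"object","properties":{"steps":{"type":"array","items":{"type":"array"}},"newtons":{"type":"number"}},"required":["steps"]}

```bash
mkdir -p pics
python3 - <<'E'
from cell import r
import cv2,numpy as np
a=[]
for n in("scene","side"):
    im,d=r.get_image(n);np.savez("pics/"+n,im=im,d=d);a.append(im[:,:,::-1])
    p=r.camera_params(n);print(n,p["intrinsics"].round(1).tolist(),p["R"].round(3).tolist(),p["t"].round(1).tolist())
    cv2.imwrite(f"pics/{n}.png",cv2.resize(im[:,:,::-1],(800,600)))
s=r.sense();print(s["eef_pos"],s["ee_rot"],s["time"],s["force"])
E
```

```text
scene [[371.2, 0.0, 254.4], [0.0, 371.2, 196.5], [0.0, 0.0, 1.0]] [[0.797, 0.603, -0.012], [0.43, -0.583, -0.689], [-0.423, 0.544, -0.725]] [-535.6, -199.0, 1407.5]
side [[378.1, 0.0, 256.8], [0.0, 378.1, 186.1], [0.0, 0.0, 1.0]] [[-0.931, -0.365, 0.009], [-0.258, 0.641, -0.723], [0.258, -0.676, -0.69]] [624.2, 174.4, 1039.7]
[ 221.05311135 -584.1347113   221.9436455 ] [-3.14035665e+00  2.34675664e-05  3.61802532e-01] 0.1 [ 0.55154352 -0.70579632  0.234876  ]
```

View pics/scene.png

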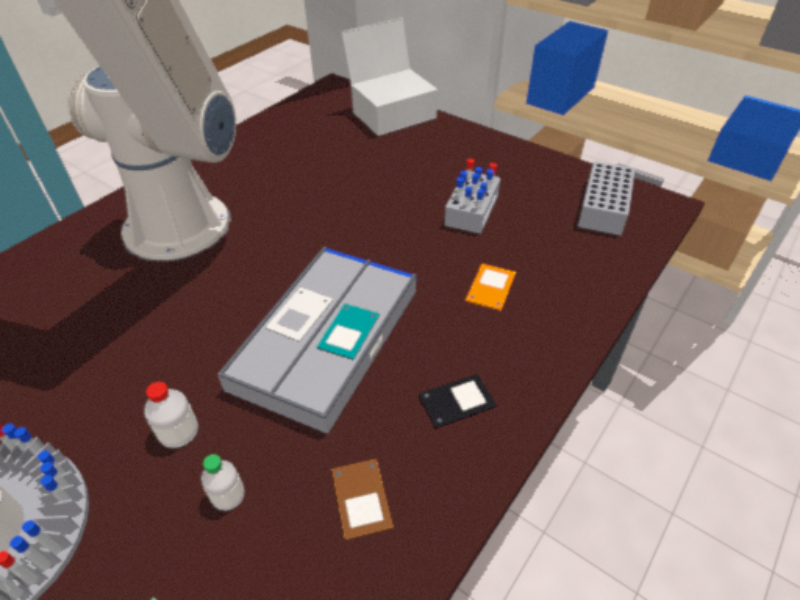

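View pics/side.png

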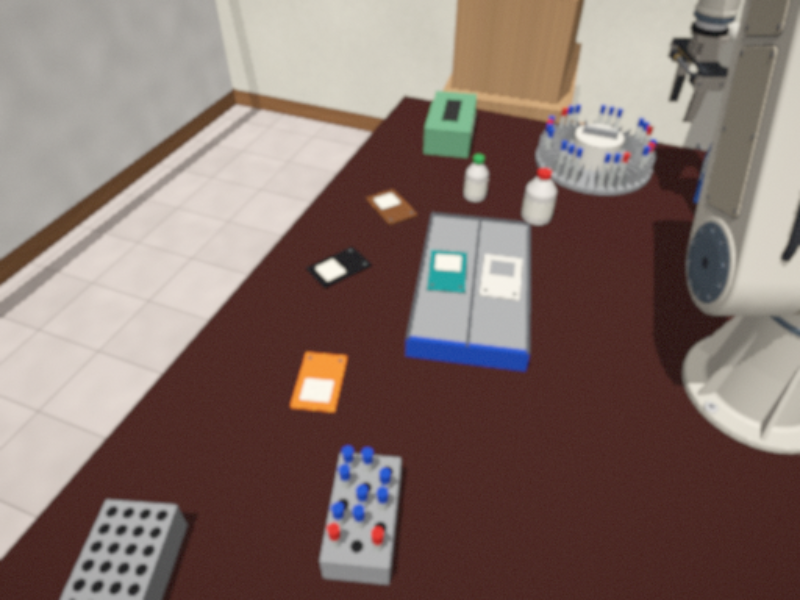

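The scene view (800x600) has five plate-shaped items: teal with a white label (350,331), white (298,313), orange (491,286), black (457,400) and brown (362,498). The teal one in the lane farther from the robot fits the description. The blue open end is at (325,250)-(412,275), with the bottles at the closed end. The side view agrees, with teal at (447,270). Next I measure and confirm with a crop.

```bash
cat > h.py <<'E'
import cv2,numpy as np
from cell import r
def ray(p,uv,z):
    uv=np.atleast_2d(uv).astype(float);K,R,t=p["intrinsics"],p["R"],p["t"]
    c=-R.T@t; d=np.c_[uv,np.ones(len(uv))]@np.linalg.inv(K).T@R
    return c+d*((z-c[2])/d[:,2])[:,None]
def mask(im,lo,hi):
    return cv2.inRange(cv2.cvtColor(im,cv2.COLOR_RGB2HSV),lo,hi)
def big(m):
    return max(cv2.findContours(m,0,cv2.CHAIN_APPROX_NONE)[0],key=cv2.contourArea)[:,0]
def rect(P):
    q=cv2.minAreaRect(P[:,:2].astype(np.float32));b=cv2.boxPoints(q)
    e=b[1]-b[0],b[2]-b[1]; l=max(e,key=np.linalg.norm)
    return np.array(q[0]).round(1),sorted(np.round(q[1],1)),np.degrees(np.arctan2(l[1],l[0])).round(2)%180
E
python3 - <<'E'
from h import *
for n in("scene","side"):
    f=np.load(f"pics/{n}.npz");im=f["im"];p=r.camera_params(n)
    t=mask(im,(80,90,60),(98,255,255));roi=np.zeros_like(t)
    if n=="scene": roi[185:240,190:255]=255
    else: roi[155:190,260:305]=255
    H=cv2.convexHull(big(t&roi))[:,0]
    print(n,"teal",rect(ray(p,H,56)))
    b=mask(im,(110,110,60),(125,255,255));roi[:]=0
    if n=="scene": roi[155:185,200:270]=255
    else: roi[205:240,255:345]=255
    B=big(b&roi);P=ray(p,B,50);print("blue",rect(P),P[:,:2].min(0),P[:,:2].max(0))
    # ledge+all by depth height 40..62
    v,u=np.mgrid[:384,:512];d=f["d"];X=np.c_[u.ravel(),v.ravel(),np.ones(u.size)]@np.linalg.inv(p["intrinsics"]).T*d.reshape(-1,1)
    X=(X-p["t"])@p["R"]
    m=((X[:,2]>44)&(X[:,2]<64)&(d.ravel()>0)).reshape(384,512).astype(np.uint8)*255
    m=cv2.morphologyEx(m,cv2.MORPH_OPEN,np.ones((3,3)))
    L=big(m);print("ledge",rect(ray(p,L,54)),np.median(X[:,2].reshape(384,512)[m>0]))
im=np.load("pics/scene.npz")["im"];cv2.imwrite("pics/crop.png",cv2.resize(im[150:280,130:280,::-1],(690,598),interpolation=2))
E
```

```text
scene teal (array([589.5, -44.3]), [np.float64(75.9), np.float64(122.9)], np.float32(105.26))
blue (array([545.5, 140.5]), [np.float64(11.8), np.float64(97.4)], np.float32(12.81)) [498.06451325 125.75901771] [593.16578819 153.37054837]
ledge (array([538.4, -56.3]), [np.float64(223.4), np.float64(382.4)], np.float32(102.44)) 51.80979189279384
side teal (array([587.9, -37.5]), [np.float64(72.4), np.float64(119.3)], np.float32(105.0))
blue (array([491.9, 150.9]), [np.float64(48.8), np.float64(217.0)], np.float32(12.5)) [385.81825139 105.87481451] [600.12489018 194.58616657]
ledge (array([535.8, -44. ]), [np.float64(216.6), np.float64(387.5)], np.float32(102.56)) 53.0975535723232
```

View pics/crop.png

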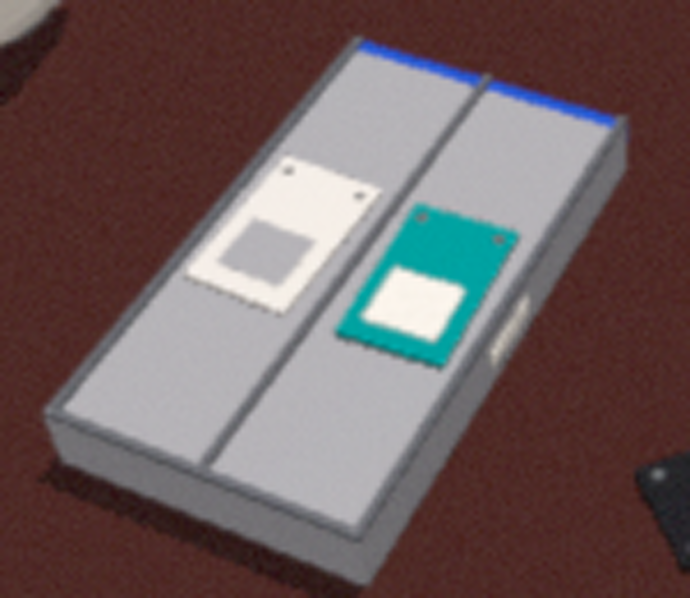

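The crop confirms it: teal plate with a white label, in the lane on the right of the crop, with clear floor behind it and the blue end ahead. Ledge yaw is 12.5°, centre about (537,-50). The teal plate is at about s=-2 along the lane, so it needs about 172 mm of push. I'll travel to above the lane behind the plate.

>>> {"fn": "step_arm", "kwargs": {
  "steps": [
    [4,[2.9,-1.5,0],[0,0,0]],
    [4,[2.9,-1.5,0],[0,0,0]],
    [4,[2.9,-1.5,0],[0,0,0]],
    [4,[2.9,-1.5,0],[0,0,0]],
    [4,[2.9,-1.5,0],[0,0,0]],
    [4,[2.9,-1.5,0],[0,0,0]],
    [4,[2.9,-1.5,0],[0,0,0]],
    [4,[2.9,-1.5,0],[0,0,0]],
    [4,[2.9,-1.5,0],[0,0,0]],
    [4,[2.9,-1.5,0],[0,0,0]],
    [4,[2.9,-1.5,0],[0,0,0]],
    [4,[2.9,-1.5,0],[0,0,0]]
  ]
}}

```text
time: 1.1
eef_pos: [483.7, -291.5, 222.4]
ee_rot: [-3.141, 0.0, 0.362]
force: [-0.5, -0.5, -0.5]
grip_width: 0.438
gripper_force: 0.0
```

>>> {"fn": "step_arm", "kwargs": {
  "steps": [
    [4,[2.9,-1.5,0],[0,0,0]],
    [4,[2.9,-1.5,0],[0,0,0]],
    [4,[2.9,-1.5,0],[0,0,0]],
    [4,[2.9,-1.5,0],[0,0,0]],
    [4,[2.9,-1.5,0],[0,0,0]],
    [4,[2.9,-1.5,0],[0,0,0]],
    [4,[0,0,0],[0,0,0]]
  ]
}}

```text
time: 1.68
eef_pos: [616.9, -143.2, 222.2]
ee_rot: [-3.141, -0.002, 0.365]
force: [-0.4, 0.9, -0.5]
grip_width: 0.435
gripper_force: 0.0
```

>>> {"fn": "step_arm", "kwargs": {
  "steps": [
    [4,[0,0,0],[0,0,-0.119]],
    [4,[0,0,0],[0,0,-0.119]],
    [4,[0,0,0],[0,0,-0.119]],
    [4,[0,0,0],[0,0,-0.119]],
    [4,[0,0,0],[0,0,-0.119]],
    [4,[0,0,0],[0,0,-0.119]],
    [4,[0,0,0],[0,0,-0.119]],
    [4,[0,0,0],[0,0,-0.119]],
    [4,[0,0,0],[0,0,-0.119]],
    [4,[0,0,0],[0,0,-0.119]],
    [4,[0,0,0],[0,0,-0.119]],
    [4,[0,0,0],[0,0,-0.119]]
  ]
}}

```text
time: 2.68
eef_pos: [613.2, -147.7, 222.2]
ee_rot: [-3.141, -0.0, 1.796]
force: [-0.2, 0.1, 0.3]
grip_width: 0.436
gripper_force: 0.0
```

Run:
```python
from h import *
s=r.sense();print(s["time"],s["eef_pos"].round(1),s["ee_rot"].round(3),s["grip_width"],s["force"].round(1))
p=r.camera_params("wrist");im,d=r.get_image("wrist");np.savez("pics/w1",im=im,d=d,**p)
print((-p["R"].T@p["t"]).round(),p["R"].round(2).tolist())
t=mask(im,(80,90,60),(98,255,255));
H=cv2.convexHull(big(t))[:,0];print("teal",rect(ray(p,H,56)),H.min(0),H.max(0))
cv2.imwrite("pics/w1.png",im[:,:,::-1])
```

```text
2.6833 [ 613.2 -147.7  222.2] [-3.141 -0.     1.796] 0.4355064406417966 [-0.2  0.1  0.3]
[596. -71. 385.] [[0.97, 0.22, -0.0], [0.21, -0.94, 0.28], [0.06, -0.27, -0.96]]
teal (array([587.7, -42.4]), [np.float64(75.0), np.float64(119.1)], np.float32(105.82)) [216  13] [291 137]
```

View pics/w1.png

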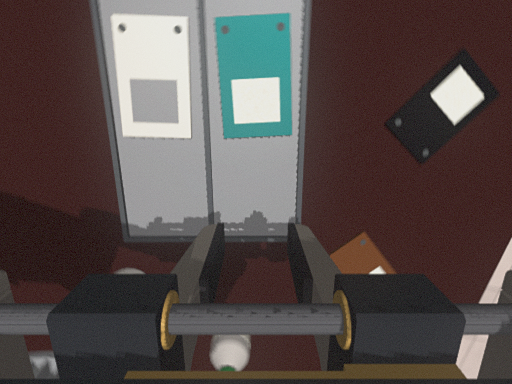

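The wrist view shows the teal plate at (216-291, 13-137), the middle rib at u≈207, the right rib at u≈300 and the closed end at v≈238. The fingers are centred over that lane. I'll get the lane line from the ribs.

Run:
```python
from h import *
f=np.load("pics/w1.npz");im=f["im"];g=cv2.cvtColor(im,cv2.COLOR_RGB2GRAY).astype(int)
e=[];C={}
for nm,(a,b) in dict(mid=(198,216),right=(290,316)).items():
    Q=[]
    for v in range(20,200,5):
        row=g[v-1:v+2,a:b].mean(0)
        if nm=="mid": u=a+np.average(np.arange(b-a),weights=np.clip(row.max()*.8-row,0,None)+1e-6)
        else:  u=a+np.argmax(row<130)   # inner edge of right rib
        Q.append((u,v))
    P=ray(f,Q,55 if nm=="mid" else 53)[:,:2];vx,vy,x,y=cv2.fitLine(P.astype(np.float32),cv2.DIST_HUBER,0,.01,.01).ravel()
    C[nm]=(np.array([x,y]),np.degrees(np.arctan2(vy,vx))%180);print(nm,C[nm])
d=np.array([np.cos(np.radians(102.5)),np.sin(np.radians(102.5))]);n=np.array([d[1],-d[0]])
print([ (k,(c[0]@n).round(1)) for k,c in C.items()],"teal",np.array([587.7,-42.4])@n,np.array([587.7,-42.4])@d,"tcp",np.array([613.2,-147.7])@n,np.array([613.2,-147.7])@d,"end",np.array([537,-50])@d+190)
```

```text
mid (array([543.4448 , -88.28071], dtype=float32), np.float32(103.02073))
right (array([641.7556 , -63.29681], dtype=float32), np.float32(102.92529))
[('mid', np.float64(511.5)), ('right', np.float64(612.8))] teal 564.5921237534094 -168.59651181330818 tcp 566.6965805872854 -276.9196915184588 end 24.957126959242117
```

>>> {"fn": "step_arm", "kwargs": {
  "steps": [
    [4,[0,-0.2,3.0],[0,0,0]],
    [4,[0,0,3.0],[0,0,0]],
    [4,[0,0,3.0],[0,0,0]],
    [4,[0,0,3.0],[0,0,0]],
    [4,[0,0,2.0],[0,0,0]],
    [4,[0,0,1.2],[0,0,0]],
    [4,[0,0,0.6],[0,0,0]],
    [4,[0,0,0.3],[0,0,0]],
    [4,[0,0,0],[0,0,0]],
    [4,[0,0,0],[0,0,0]]
  ]
}}

```text
time: 3.57
eef_pos: [612.7, -147.9, 62.7]
ee_rot: [3.14, 0.001, 1.789]
force: [-0.5, -0.1, -0.4]
grip_width: 0.438
gripper_force: 0.0
```

>>> {"fn": "step_arm", "kwargs": {
  "steps": [
    [4,[0,0,0.2],[0,0,0]],
    [4,[0.8,0,0],[0,0,0]],
    [4,[0.8,0,0],[0,0,0]],
    [4,[0.8,0,0],[0,0,0]],
    [4,[0.8,0,0],[0,0,0]],
    [4,[0.5,0,0],[0,0,0]],
    [4,[0.5,0,0],[0,0,0]],
    [4,[0.5,0,0],[0,0,0]],
    [4,[0.5,0,0],[0,0,0]],
    [4,[0,0,0],[0,0,0]]
  ]
}}

```text
time: 4.4
eef_pos: [600.4, -96.0, 59.6]
ee_rot: [-3.141, -0.0, 1.79]
force: [0.4, 0.6, -0.7]
grip_width: 0.437
gripper_force: 0.0
```

```bash
cat > look.py <<'E'
from h import *
import sys
d=np.array([np.cos(np.radians(102.8)),np.sin(np.radians(102.8))]);n=np.array([d[1],-d[0]])
s=r.sense();e=s["eef_pos"];print(s["time"],e.round(1),s["ee_rot"].round(3),s["force"].round(1),"tcp s,n",e[:2]@d,e[:2]@n)
for c in ("side","scene"):
    p=r.camera_params(c);im,_=r.get_image(c);t=mask(im,(80,90,60),(98,255,255))
    if c=="scene": t[:,:100]=0;t[:130]=0
    H=cv2.convexHull(big(t))[:,0];q=rect(ray(p,H,56));print(c,q,"s,n",q[0]@d,q[0]@n)
    cv2.imwrite(f"pics/{sys.argv[1]}_{c}.png",cv2.resize(im[100:260,170:370,::-1],(750,600)))
E
python3 look.py a
```

```text
4.4 [600.4 -96.   59.6] [-3.141 -0.     1.79 ] [ 0.4  0.6 -0.7] tcp s,n -226.64442948676177 564.206297789558
side (array([588.1, -24.3]), [np.float64(72.3), np.float64(123.6)], np.float32(102.34)) s,n -153.9888007596339 568.1017067749486
scene (array([578.3, -81.1]), [np.float64(22.4), np.float64(50.7)], np.float32(151.4)) s,n -207.20610880751912 545.9612884379684
```

View pics/a_side.png

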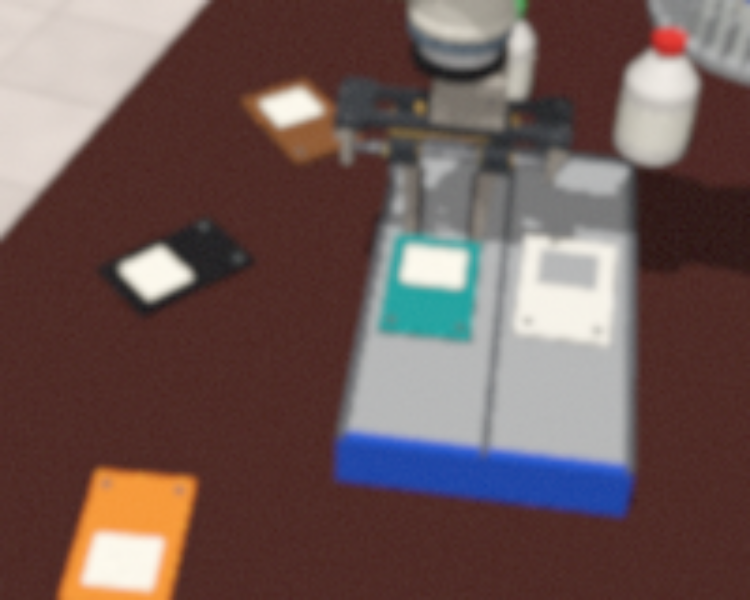

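The side crop shows both fingertips touching the teal plate's rear edge at (440,238), with the plate straight and flat and the white plate undisturbed. I'll push most of the way.

>>> {"fn": "step_arm", "kwargs": {
  "steps": [
    [4,[0.4,0,-0.05],[0,0,0]],
    [4,[0.8,0,0],[0,0,0]],
    [4,[0.8,0,0],[0,0,0]],
    [4,[0.8,0,0],[0,0,0]],
    [4,[0.8,0,0],[0,0,0]],
    [4,[0.8,0,0],[0,0,0]],
    [4,[0.8,0,0],[0,0,0]],
    [4,[0.8,0,0],[0,0,0]],
    [4,[0.8,0,0],[0,0,0]],
    [4,[0.5,0,0],[0,0,0]],
    [4,[0.2,0,0],[0,0,0]],
    [4,[0,0,0],[0,0,0]]
  ]
}}

```text
time: 5.5
eef_pos: [584.1, -23.1, 60.1]
ee_rot: [-3.141, -0.0, 1.79]
force: [-1.2, 0.2, -0.3]
grip_width: 0.433
gripper_force: 0.0
```

>>> {"fn": "step_arm", "kwargs": {
  "steps": [
    [4,[0.4,0,0],[0,0,0]],
    [4,[0.8,0,0],[0,0,0]],
    [4,[0.8,0,0],[0,0,0]],
    [4,[0.8,0,0],[0,0,0]],
    [4,[0.8,0,0],[0,0,0]],
    [4,[0.8,0,0],[0,0,0]],
    [4,[0.5,0,0],[0,0,0]],
    [4,[0.2,0,0],[0,0,0]],
    [4,[0,0,0],[0,0,0]]
  ]
}}

```text
time: 6.25
eef_pos: [573.0, 26.8, 60.0]
ee_rot: [-3.141, -0.0, 1.791]
force: [0.2, 0.5, 0.4]
grip_width: 0.438
gripper_force: 0.0
```

```bash
python3 look.py b
python3 - <<'E'
from h import *
d=np.array([np.cos(np.radians(102.8)),np.sin(np.radians(102.8))])
p=r.camera_params("wrist");im,_=r.get_image("wrist");np.savez("pics/w2",im=im,**p);cv2.imwrite("pics/w2.png",im[:,:,::-1])
H=cv2.convexHull(big(mask(im,(80,90,60),(98,255,255))))[:,0];q=rect(ray(p,H,56));print("teal",q,(ray(p,H,56)[:,:2]@d).max())
b=mask(im,(110,110,50),(125,255,255));b=cv2.morphologyEx(b,2,np.ones((2,2)));P=ray(p,big(b),50)[:,:2];print("blue s",(P@d).min(),(P@d).max(),rect(P))
E
```

```text
6.25 [573.   26.8  60. ] [-3.141 -0.     1.791] [0.2 0.5 0.4] tcp s,n -100.85112587430189 564.7237814352976
side (array([560.6,  99.7]), [np.float64(74.7), np.float64(125.8)], np.float32(102.96)) s,n -26.977697141208722 568.7571132363597
scene (array([545.8,  49.8]), [np.float64(26.4), np.float64(64.2)], np.float32(139.86)) s,n -72.35873215628821 543.2696327614259
teal (array([561. ,  95.8]), [np.float64(75.8), np.float64(119.4)], np.float32(102.59)) 28.983709383506646
blue s 10.806223471309261 21.57014293059559 (array([452.6, 119.4]), [np.float64(10.5), np.float64(79.9)], np.float32(12.59))
```

View pics/w2.png

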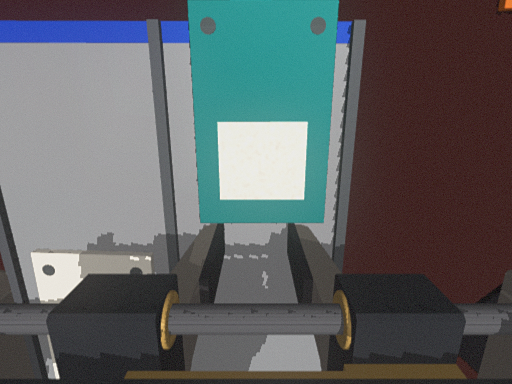

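The wrist view shows the teal plate's front at the top of the frame, just past the blue stripe at v≈32, straight between the ribs. Overhang is about 7 mm, so 32 mm more, then back off.

>>> {"fn": "step_arm", "kwargs": {
  "steps": [
    [4,[0.3,0,0],[0,0,0]],
    [4,[0.6,0,0],[0,0,0]],
    [4,[0.6,0,0],[0,0,0]],
    [4,[0.6,0,0],[0,0,0]],
    [4,[0.5,0,0],[0,0,0]],
    [4,[0.4,0,0],[0,0,0]],
    [4,[0.2,0,0],[0,0,0]],
    [4,[0,0,0],[0,0,0]],
    [4,[0,0,0],[0,0,0]],
    [4,[-0.5,0,0],[0,0,0]],
    [4,[-1.0,0,0],[0,0,0]],
    [4,[-1.0,0,0],[0,0,0]]
  ]
}}

```text
time: 7.4
eef_pos: [571.9, 32.0, 60.1]
ee_rot: [3.142, 0.0, 1.79]
force: [0.2, -0.6, -0.2]
grip_width: 0.438
gripper_force: 0.0
```

>>> {"fn": "step_arm", "kwargs": {
  "steps": [
    [4,[0,0,-1],[0,0,0]],
    [4,[-1,0,-2],[0,0,0]],
    [4,[-2,0,-3],[0,0,0]],
    [4,[-3,0,-3],[0,0,0]],
    [4,[-3,0,-3],[0,0,0]],
    [4,[-3,0,-2],[0,0,0]],
    [4,[0,0,0],[0,0,0]],
    [4,[0,0,0],[0,0,0]]
  ]
}}

```text
time: 8.07
eef_pos: [598.4, -85.0, 201.0]
ee_rot: [3.139, 0.001, 1.787]
force: [-0.3, -0.0, -0.9]
grip_width: 0.435
gripper_force: 0.0
```

```bash
python3 look.py c
python3 - <<'E'
from h import *
d=np.array([np.cos(np.radians(102.8)),np.sin(np.radians(102.8))])
p=r.camera_params("wrist");im,_=r.get_image("wrist")
H=cv2.convexHull(big(mask(im,(80,90,60),(98,255,255))))[:,0];q=rect(ray(p,H,56));print("teal",q,(ray(p,H,56)[:,:2]@d).max(),H.min(0),H.max(0))
b=mask(im,(110,110,50),(125,255,255));b=cv2.morphologyEx(b,2,np.ones((2,2)));P=ray(p,big(b),50)[:,:2];print("blue s",(P@d).min(),(P@d).max())
E
```

```text
8.0667 [598.4 -85.  201. ] [3.139e+00 1.000e-03 1.787e+00] [-0.3 -0.  -0.9] tcp s,n -215.48832881336762 564.7037905429679
side (array([551.8, 133.3]), [np.float64(76.5), np.float64(124.9)], np.float32(102.06)) s,n 7.736947942509539 567.6198284384848
scene (array([555.5, 124.5]), [np.float64(78.3), np.float64(124.3)], np.float32(103.06)) s,n -1.6640958165714672 569.2782542703641
teal (array([564.8,  77.7]), [np.float64(19.6), np.float64(75.6)], np.float32(12.51)) -39.40142225737565 [219   0] [301  24]Traceback (most recent call last):
  File "<stdin>", line 5, in <module>
  File "h.py", line 10, in big
    return max(cv2.findContours(m,0,cv2.CHAIN_APPROX_NONE)[0],key=cv2.contourArea)[:,0]
           ~~~^^^^^^^^^^^^^^^^^^^^^^^^^^^^^^^^^^^^^^^^^^^^^^^^^^^^^^^^^^^^^^^^^^^^
ValueError: max() iterable argument is empty
```

View pics/c_side.png

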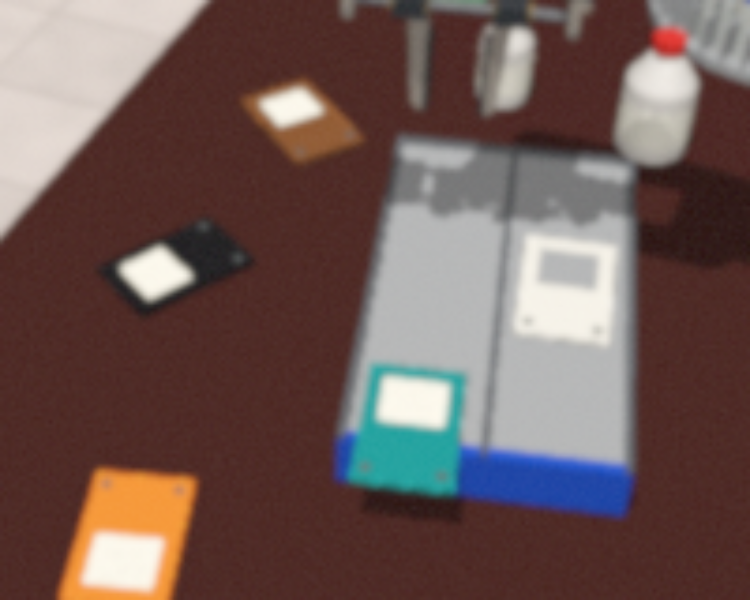

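The side crop shows the teal plate flat and straight, with its front over the end at (405,490). The white plate is unmoved and the arm is clear. Overhang is about 40 mm, so I'm handing in.

```bash
python3 -c "
from cell import r
print(r.close_job())"
```

```text
the job is handed in; nothing more can be done
None
```

I pushed the teal plate along its lane until about 40 mm sticks out over the blue-striped end, lying flat and straight by the last camera views; the white plate, bottles and rack were not touched, and the job is handed in (no verdict was returned).

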